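Tip boot studs from the swivel-lid tin into the parts tray

TASK

Take the flat aluminium stud tin out of the wooden stock tray, pinching it across the flange of its loose swivel lid so that your fingers keep the lid shut all the way, and stand it on the green cutting mat. There swing the lid right aside, then tip all five boot studs into the steel parts tray from low over it. Stand the empty tin upright on the mat again and swing its lid shut; leave everything else where it is.

Things in the scene. Friction and masses are not known exactly. Their poses are not given: they have to be found in the camera images.
- stud_tin: Stud tin: flat aluminium box 120 mm long (x), 46 wide (y), 34 tall, 0.17 kg, walls 2.5, long sides parallel. Rear end (-x) upright; front end (+x, nose) slopes at 45 degrees from floor to rim, so contents slide out over the nose when tipped nose down 90 to 100 degrees. Origin: centre of underside, z up. A loose flat lid covers it, its top 37 mm above the underside.
- lid (a joint): Loose lid, turning flat about an upright rivet at (54, 29) mm in the tin's frame. 0 = shut, 1.7 rad = open stop; its rear end swings out to the tin's +y side, clockwise from above. No catch, hardly any friction; may start 7 mm ajar, a squeeze on the flange shuts it. Open, it sticks out 120 mm in +y beside the front half (x > 0), the mouth clear; tipping nose down keeps it open.
- lid_flange: The lid's down-turned flange, 36 mm long, 2.5 thick, 22 deep, outside the tin's +y wall near the rear. Origin: middle of its upper edge, at (-32, 26, 36) mm in the tin's frame when shut; axes as the lid's. Pressing it towards the opposite wall holds the lid shut: the pinch spans y = -23 to 27 mm of the tin, 50 mm wide.
- lid_knob (a point): Middle of the round knob on top of the lid near its rear: 16 mm across, top 20 mm above the rim, this point 12 mm above the rim; with the lid shut at (-48, 0, 46) mm in the tin's frame, 106 mm from the rivet.
- pour_lip (a point): Middle of the tin's rim at the nose, over which it pours: x = 60, y = 0, z = 34 mm in the tin's frame; axes as the tin's.
- stock_tray: Shallow wooden stock tray, fixed, 280 x 200 mm, 14 mm tall, floor 5 mm thick, on the bench; the tin starts on its floor. Origin: centre of the underside, long side along x.
- cutting_mat: Green cutting mat, fixed, 300 (x) x 220 (y) x 3 mm. Origin: centre of the underside. A screwdriver lies along its far edge (+x, about 125 mm from the middle); the rest is clear.
- parts_tray: Open dark steel parts tray, fixed, 200 (x) x 160 (y) mm, 35 mm tall, walls and floor 4 mm. Origin: centre of the underside.
- stud0: One of five identical steel screw-in boot studs: a blunt cone, tip 10 mm wide, flat 18 mm base, 14 mm tall plus a 5 mm thread pin on the base; 12 g. Starts loose inside the tin. Origin at the middle of the tip, z runs from tip to base.
- stud1: One of five identical steel screw-in boot studs: a blunt cone, tip 10 mm wide, flat 18 mm base, 14 mm tall plus a 5 mm thread pin on the base; 12 g. Starts loose inside the tin. Origin at the middle of the tip, z runs from tip to base.
- stud2: One of five identical steel screw-in boot studs: a blunt cone, tip 10 mm wide, flat 18 mm base, 14 mm tall plus a 5 mm thread pin on the base; 12 g. Starts loose inside the tin. Origin at the middle of the tip, z runs from tip to base.
- stud3: One of five identical steel screw-in boot studs: a blunt cone, tip 10 mm wide, flat 18 mm base, 14 mm tall plus a 5 mm thread pin on the base; 12 g. Starts loose inside the tin. Origin at the middle of the tip, z runs from tip to base.
- stud4: One of five identical steel screw-in boot studs: a blunt cone, tip 10 mm wide, flat 18 mm base, 14 mm tall plus a 5 mm thread pin on the base; 12 g. Starts loose inside the tin. Origin at the middle of the tip, z runs from tip to base.
- round_can0: Bystander: round screw-top can 50 mm across, 60 mm tall, in the stock tray. Origin: centre of the underside.
- round_can1: Bystander: round screw-top can 58 mm across, 45 mm tall, in the stock tray. Origin: centre of the underside.
- screwdriver: Bystander: screwdriver 190 mm long lying on the far edge of the mat, under 35 mm tall. Origin: underside, mid-length.
- hammer: Bystander: hammer lying on the bench. Origin: underside, mid-length.
- shoe_brush: Bystander: brush lying on the bench. Origin: underside, mid-length.
- paper_cup: Bystander: two nested white paper cups, 74 mm across the rim, 94 mm tall. Origin: centre of the underside.
- glue_bottle: Bystander: white glue bottle 48 mm across, 130 mm tall. Origin: centre of the underside.
- tape_roll: Bystander: roll of tape, 70 mm across, 20 mm tall, lying flat on the bench. Origin: centre of the underside.
Not all that is in view belongs to the job. What is shaped like the stud_tin but purple is not meant.

How it is judged:
By the outcome, as a careful person would: the job done as asked, in the order asked, and still so for the second after the job is handed in, with the robot touching nothing.
It also fails if it takes over 72 s, if anything falls off the work surface, if the arm or the gripper's body presses on something with over 40 N, if the wrist force passes 120 N, or if a joint passes its speed limit or range.

ROBOT

A 7-joint arm with a two-finger parallel gripper is mounted at the origin on the work surface. World frame = base frame: x ahead of the robot, y to its left, z up, the work surface at z = 0. Lengths are in m, angles in rad, forces in N, time in s.
With the tool pointing down it reaches from about 0.425 to 0.875 m from the base axis. Payload 4.7 kg.
Tool frame: the origin (TCP) lies on the mounting face of the last link; the fingertips stand 182 mm ahead of it and the grasp point (between the pads) lies 164 mm ahead of it (ctrl.finger_overhang is the distance from the TCP to the fingertips, in m); z points along the fingers, y is the line along which they close (so a half turn about z gives the same grasp; the last joint's range is limited). The gripper opens to 87 mm and grips with 3 to 60 N. Pads are 19 mm wide; open, the fingers measure 117 mm over their backs; the gripper's body (75 mm by 190 mm) begins 51 mm behind the grasp point.
Start: joints at [-1.162, 0.321, -0.07, 1.45, 0.023, 1.371, -0.057], TCP at [0.25, 0.6, 0.405] pointing down, gripper open.
Joint ranges: [-2.86, 2.86], [-0.3, 2.09], [-1.38, 1.24], [0.06, 2.45], [-1.56, 4.7], [0.09, 2.05], [-2.69, 2.69]. Speed limits (rad/s): [2.57, 2.57, 3.14, 3.14, 3.14, 3.14, 3.14].

INTERFACE

Orientations are given as a rotation vector (axis times angle).
In Python, from bench import ctrl gives the robot as it stands.
- The arm moves only by the shell command python3 -m jog 'ROWS' [FORCE]. ROWS is a JSON object of lists of equal length, an entry for each row: "translation": the shift along the tool's x, y, z as a fraction of full scale, a list of three; "yaw": the turn about the tool's z as a fraction of full scale; "jaw": the closure, from 0 (fully open) to 1 (shut). In form: {"translation": [[dx, dy, dz], ...], "yaw": [yaw, ...], "jaw": [jaw, ...]}. A call has 1 to 8 rows; each row is the pose to reach, as a shift and turn from the pose commanded when the call began, along the tool's axes at that moment, turning the shorter way round; what a row does not reach only later rows make up. Full scale, the value 1, is 0.2 m for a shift and 180 degrees for a turn. A row lasts 1/8 s, in which the tool goes at most 62.5 mm and 10.7 degrees, less where a joint would pass 70% of its speed; a pose out of reach is approached as far as the arm can. A call with a number of a shift or a turn outside -1 to 1 is refused whole. A call with a gripper value outside its range is refused whole. The fingers move at their own pace and stop on an object; FORCE is the grip in N (left out, the last holds). Time passes only in rows, so rows that repeat a pose let the fingers close. It gives the time, the measured TCP pose, the force, the opening and the grip force at its end, in the units of the state.
- ctrl.get_state(): the state, without advancing time (a new reading comes with each control period).
- ctrl.get_image(name): name is "scene" or "top" or "wrist"; returns a dict with "pixels" (420x560x3 uint8, blue, green, red), "fx", "fy", "cx", "cy" (pixels), "R" (3x3) and "t" (3): a world point X has camera coordinates R X + t; the wrist camera has in their place "mount" (4x4, takes a point from camera to tool coordinates, whose origin is the TCP and whose axes are the flange's). Camera axes: x right, y down, z forward; pixel columns grow to the right and rows downward; lengths in m; the calibration is good to about 2 mm. The wrist camera is an equidistant fisheye: a pixel r from the principal point sees the ray r / f radians off the axis. A picture is of the moment at which its call begins: read the wrist's pose just before it. There is no depth.
- ctrl.close_job(): hands the job in; it is judged then, once.
Trained networks look in a picture, given as the dict that the camera call returned (one of the last four; its "shot" number tells which), for a name from the list of things; names that differ only in an ending like _2 or _b are one class to them, and where a whole thing is asked for, a point or a joint stands for the part that bears it (a point fixed in the world has none). Each returns a list of dicts, best first, with "p" (0 to 1); they miss things now and then, are a little off and sometimes report something else, mostly with a low value. They report only what shows in the picture. A call takes as long as a camera call. They do not tell look-alikes from the thing itself.
- ctrl.silhouettes(label, picture): "region" (420x560 bool, what is visible of it) and "at" ([column, row] in pixels, amid what is visible of it).
The state is a dict: "time": time; "joint_positions": joint angles; "qd": joint speeds; "joint_torque": joint torques, N m; "position": TCP position; "tool_rot": TCP orientation; "ft_force": force on the tool from outside, world axes, zero at the start; "torque": the same for the moment, N m; "grip_width": opening from 0.0 (shut) to 1.0 (fully open); "grip_force": force on a finger pad.
Only numpy, scipy, OpenCV 4.12 (cv2) and the standard library are available. Lean on these libraries where they do the work, as an engineer would, in place of code of your own. Each camera call takes 0.05 s, during which the arm holds its last target. There are 200 camera calls.

## Working session

There is one attempt and no reset: what is moved stays moved. The work goes in short steps, Python scripts to look and compute and a shell command to move; the robot and the scene stay as the last step left them, time stands still between calls to the robot, and variables do not carry over. Pictures are saved under pics/ and viewed, at most 10 in all, crops included, and the job is handed in when it is done.

```bash
mkdir -p pics; ls
cat > h.py <<'E'
import numpy as np, cv2
from scipy.spatial.transform import Rotation as R
from bench import ctrl
def ray(im,px):
    return np.array([(px[0]-im['cx'])/im['fx'],(px[1]-im['cy'])/im['fy'],1.])
def world(im,px,z,st=None):
    """pixel -> world point on plane z"""
    if 'mount' in im:
        v=np.array([(px[0]-im['cx'])/im['fx'],(px[1]-im['cy'])/im['fy']]);a=np.linalg.norm(v)
        d=np.r_[v/a*np.sin(a),np.cos(a)] if a>0 else np.array([0,0,1.])
        M=np.array(im['mount']);T=R.from_rotvec(st['tool_rot']).as_matrix()
        o=T@M[:3,3]+st['position'];d=T@M[:3,:3]@d
    else:
        Rm=np.array(im['R']);o=-Rm.T@np.array(im['t']);d=Rm.T@ray(im,px)
    return o+d*(z-o[2])/d[2]
E
python3 - <<'E'
from h import *
st=ctrl.get_state();print(st)
im=ctrl.get_image('top');cv2.imwrite('pics/top.png',im['pixels']);print(im['R'],im['t'])
for n in ['stud_tin','lid_flange','lid_knob','stock_tray','cutting_mat','parts_tray','screwdriver','round_can0']:
    for d in ctrl.silhouettes(n,im)[:3]:
        c,s,a=cv2.minAreaRect(np.argwhere(d['region'])[:,::-1].astype(np.float32))
        print(n,round(d['p'],2),d['at'],world(im,d['at'],.03).round(3),'rect',np.round(c),np.round(s),round(a,1))
im=ctrl.get_image('scene');cv2.imwrite('pics/scene.png',im['pixels'])
E
```

```text
pics
{'time': 0.0, 'joint_positions': array([-1.1618676 ,  0.3218437 , -0.07010672,  1.45167358,  0.02257975,
        1.37082926, -0.05688323]), 'qd': array([5.61199360e-05, 1.34056476e-04, 2.88448505e-04, 8.94763777e-04,
       1.47792775e-03, 1.61569507e-03, 4.32480675e-04]), 'joint_torque': array([ 3.48898520e-04, -4.91287065e+01, -4.03507194e-01, -3.12523484e+01,
       -6.38464233e-02,  4.37293667e-02,  1.90323703e-04]), 'position': array([0.24995719, 0.59979109, 0.40364862]), 'tool_rot': array([-6.16014347e-01, -3.08028421e+00,  3.04941836e-03]), 'ft_force': array([-0.53581864, -0.17496616,  0.20439093]), 'torque': array([0.00992221, 0.0053949 , 0.02226223]), 'grip_force': 0.0, 'grip_width': 0.9992453931855384}
[[ 0.01057658 -0.99976788 -0.01877002]
 [-0.98330268 -0.0069884  -0.18184332]
 [ 0.18166994  0.0203799  -0.98314836]] [-0.00721159  0.5017308   1.51308877]
stud_tin 0.8 [171.4, 308.4] [0.176 0.35  0.03 ] rect [174. 307.] [41. 20.] 29.7
stud_tin 0.76 [190.8, 237.3] [0.399 0.3   0.03 ] rect [191. 239.] [17. 39.] 88.2
lid_flange 0.46 [180.3, 141.1] [0.718 0.35  0.03 ] rect 
[... 248 characters left out ...]
 121.] [23. 15.] 80.5
stock_tray 0.67 [190.1, 228.4] [0.427 0.304 0.03 ] rect [188. 228.] [86. 63.] 83.8
stock_tray 0.16 [192.5, 240.1] [0.39  0.294 0.03 ] rect [191. 240.] [18. 40.] 90.0
cutting_mat 0.81 [289.6, 207.4] [ 0.498 -0.014  0.03 ] rect [288. 206.] [91. 68.] 90.0
cutting_mat 0.22 [379.6, 140.5] [ 0.723 -0.307  0.03 ] rect [386. 146.] [26. 79.] 90.0
parts_tray 0.68 [385.1, 217.9] [ 0.466 -0.318  0.03 ] rect [386. 215.] [64. 53.] 90.0
screwdriver 0.57 [296.9, 166.7] [ 0.632 -0.036  0.03 ] rect [289. 168.] [ 9. 55.] 87.1
round_can0 0.57 [164.5, 197.4] [0.527 0.391 0.03 ] rect [166. 198.] [20. 16.] 45.0
round_can0 0.56 [199.5, 199.1] [0.523 0.278 0.03 ] rect [199. 196.] [20. 16.] 45.0
```

```bash
python3 -c "
import cv2,numpy as np
a=cv2.imread('pics/top.png')[80:340,130:460]
b=cv2.imread('pics/scene.png')
cv2.imwrite('pics/a.png',cv2.resize(a,(761,600),interpolation=2))"
```

```text
(no output)
```

View pics/a.png

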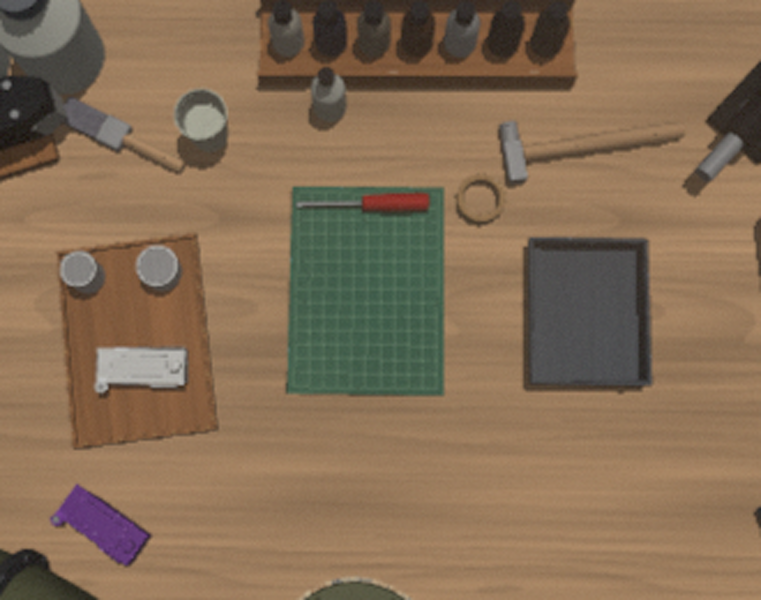

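View pics/scene.png

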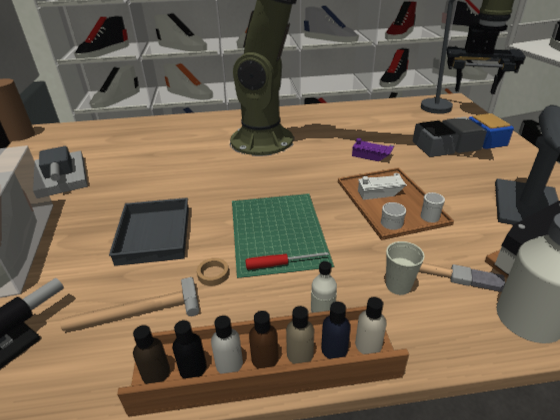

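The picture shows the silver tin at crop (140,367). Its knob is at the right end (174,366) and its rivet at the lower left (101,386), so the nose points to world +y and the flange faces −x. The purple decoy lies apart at (100,525). The mat, the parts tray and the screwdriver at the mat's far edge can all be seen clearly.

```bash
cat >> h.py <<'E'
def go(p,az=None,tip=True):
    """jog units to bring the grasp point to p (world) with tool y at azimuth az (deg, mod 180 nearest)"""
    st=ctrl.get_state();T=R.from_rotvec(st['tool_rot']).as_matrix()
    g=st['position']+T[:,2]*.164
    a=np.degrees(np.arctan2(T[1,1],T[0,1]))
    y=0 if az is None else -(((az-a)+90)%180-90)/180
    print('t %.2f grasp'%st['time'],g.round(4),'yaz %.1f'%a,'q7 %.2f'%st['joint_positions'][6],'units',(T.T@(np.array(p)-g)/.2).round(4),'yaw %.4f'%y)
E
python3 -m jog '{"translation":[[-0.67,-0.64,0.25],[-0.67,-0.64,0.25],[-0.67,-0.64,0.25],[-0.67,-0.64,0.25]],"yaw":[0.187,0.187,0.187,0.187],"jaw":[0,0,0,0]}' 20
python3 - <<'E'
from h import *
go([.40,.268,.15],0)
E
```

```text
time: 1.0
position: [0.3272, 0.4254, 0.3536]
tool_rot: [1.494, 2.762, -0.005]
ft_force: [-0.3, 1.1, 0.3]
grip_width: 1.003
grip_force: 0.0
t 1.00 grasp [0.3272 0.4248 0.1896] yaz 33.2 q7 -0.38 units [-0.8548 -0.124   0.2008] yaw 0.1843
```

```bash
python3 -m jog '{"translation":[[-0.85,-0.12,0.2],[-0.85,-0.12,0.2],[-0.85,-0.12,0.2],[-0.85,-0.12,0.2],[-0.85,-0.12,0.2]],"yaw":[0.184,0.184,0.184,0.184,0.184],"jaw":[0,0,0,0,0]}'
python3 - <<'E'
from h import *
st=ctrl.get_state()
im=ctrl.get_image('wrist');cv2.imwrite('pics/w1.png',im['pixels'])
print(im['fx'],im['cx'],im['cy'],np.array(im['mount']).round(3).tolist())
for n,z in [('stud_tin',.04),('lid_flange',.041),('lid_knob',.055)]:
    for d in ctrl.silhouettes(n,im)[:2]:
        r=d['region'].astype(np.uint8);c,s,a=cv2.minAreaRect(np.argwhere(r)[:,::-1].astype(np.float32))
        print(n,round(d['p'],2),np.round(d['at']),world(im,d['at'],z,st).round(4),'corners',[world(im,q,z,st)[:2].round(4).tolist() for q in cv2.boxPoints((c,s,a))])
go([.40,.268,.15],0)
E
```

```text
time: 1.62
position: [0.3986, 0.2769, 0.3153]
tool_rot: [-2.207, -2.235, -0.002]
ft_force: [-0.1, 0.6, 0.5]
grip_width: 0.997
grip_force: 0.0
325.19226210127806 279.57037884526494 211.9157912931115 [[0.001, -0.954, -0.299, 0.083], [1.0, 0.001, 0.0, -0.0], [0.0, -0.299, 0.954, 0.02], [0.0, 0.0, 0.0, 1.0]]
stud_tin 0.85 [ 57. 146.] [0.1919 0.3416 0.04  ] corners [[0.1201, 0.2923], [0.1885, 0.411], [0.2543, 0.3862], [0.201, 0.2747]]
stud_tin 0.77 [275. 186.] [0.3948 0.3025 0.04  ] corners [[0.3595, 0.3587], [0.4197, 0.3608], [0.4279, 0.2348], [0.36, 0.2316]]
lid_flange 0.49 [ 30. 154.] [0.1544 0.3359 0.041 ] corners [[0.1412, 0.3203], [0.1572, 0.3444], [0.159, 0.3439], [0.1431, 0.3198]]
lid_flange 0.42 [245. 232.] [0.3699 0.263  0.041 ] corners [[0.3695, 0.2853], [0.372, 0.2853], [0.3713, 0.2498], [0.3687, 0.2498]]
lid_knob 0.71 [ 59. 141.] [0.2069 0.3465 0.055 ] corners [[0.1377, 0.297], [0.2021, 0.4075], [0.252, 0.3883], [0.1992, 0.2834]]
lid_knob 0.64 [272. 188.] [0.393 0.304 0.055] corners [[0.3612, 0.3589], [0.4183, 0.3593], [0.4226, 0.2404], [0.3582, 0.2393]]
t 1.82 grasp [0.3984 0.2773 0.1511] yaz 0.8 q7 -0.64 units [-0.0464  0.0073  0.0054] yaw 0.0044
```

View pics/w1.png

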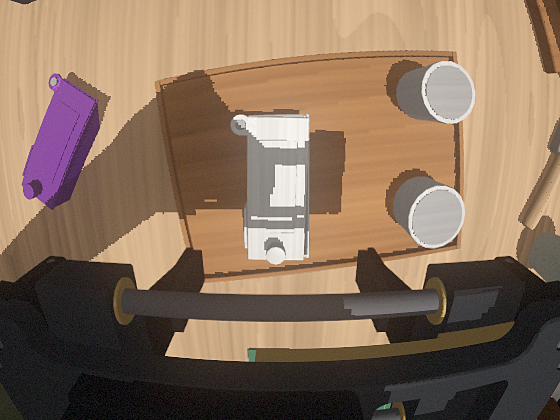

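The wrist picture shows the tin from nose (row 115) to rear (row 262), columns 247–308. The rivet is at (241,124), the knob at (275,250) and the flange at (245,232).

Run:
```python
from h import *
st=ctrl.get_state();im=ctrl.get_image('wrist')
for n,p,z in [('rivet',(241,124),.042),('knobtop',(275,248),.059),('noseL',(247,115),.042),('noseR',(308,115),.042),('rearL',(249,259),.042),('rearR',(308,258),.042),('midL',(247,180),.042),('midR',(308,180),.042)]: print(n,world(im,p,z,st).round(4))
```

```text
rivet [0.3675 0.3517 0.042 ]
knobtop [0.3951 0.2565 0.059 ]
noseL [0.3721 0.3587 0.042 ]
noseR [0.419  0.3594 0.042 ]
rearL [0.3726 0.2382 0.042 ]
rearR [0.4234 0.2399 0.042 ]
midL [0.372  0.3073 0.042 ]
midR [0.4205 0.308  0.042 ]
```

```bash
python3 -m jog '{"translation":[[-0.05,-0.02,0.2],[-0.05,-0.02,0.4],[-0.05,-0.02,0.55],[-0.05,-0.02,0.62],[-0.05,-0.02,0.62],[-0.05,-0.02,0.62]],"yaw":[0,0,0,0,0,0],"jaw":[0,0,0,0,0,0]}'
python3 - <<'E'
from h import *
go([.3945,.267,.027])
E
python3 -m jog '{"translation":[[0,0,0],[0,0,0],[0,0,0],[0,0,0],[0,0,0],[0,0,0]],"yaw":[0,0,0,0,0,0],"jaw":[1,1,1,1,1,1]}' 30
python3 - <<'E'
from h import *
im=ctrl.get_image('scene');cv2.imwrite('pics/s2.png',cv2.resize(im['pixels'][130:270,300:480],(771,600)))
go([.3945,.267,.027])
E
```

```text
time: 2.62
position: [0.3956, 0.2662, 0.1919]
tool_rot: [2.209, 2.233, 0.004]
ft_force: [-0.4, -0.9, 0.5]
grip_width: 0.998
grip_force: 0.0
t 2.62 grasp [0.3959 0.2664 0.0279] yaz 0.6 q7 -0.59 units [ 0.0028 -0.0068  0.0047] yaw 0.0000
time: 3.38
position: [0.3954, 0.2655, 0.1909]
tool_rot: [2.209, 2.233, 0.001]
ft_force: [2.4, -0.5, -0.1]
grip_width: 0.567
grip_force: 30.2
t 3.42 grasp [0.3955 0.2655 0.0269] yaz 0.6 q7 -0.59 units [ 0.0076 -0.0048 -0.0005] yaw 0.0000
```

View pics/s2.png

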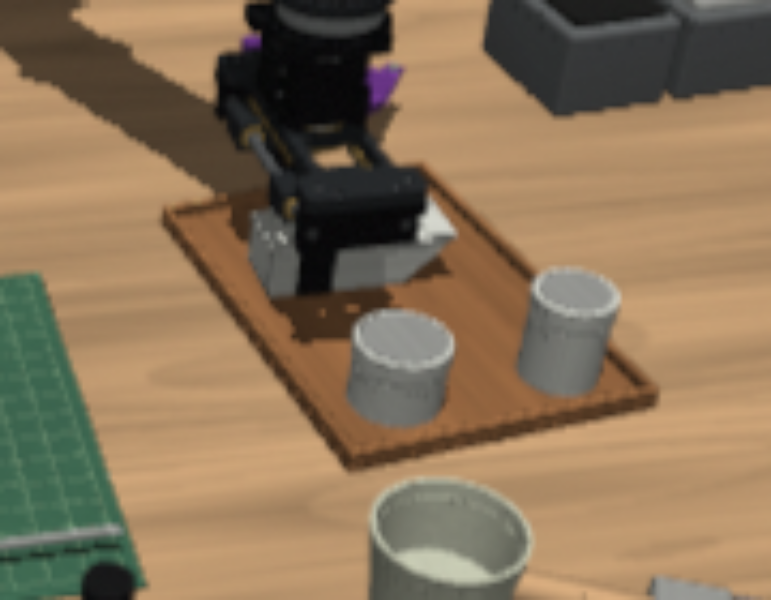

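The tin is pinched at about 49 mm across the flange with 30 N. Next I lift it.

```bash
python3 -m jog '{"translation":[[0,0,-0.1],[0,0,-0.25],[0,0,-0.4],[-0.15,0.05,-0.4],[-0.35,0.1,-0.4],[-0.55,0.15,-0.4],[-0.75,0.2,-0.4],[-0.75,0.2,-0.4]],"yaw":[0,0,0,0.05,0.1,0.15,0.2,0.2],"jaw":[1,1,1,1,1,1,1,1]}' 30
python3 - <<'E'
from h import *
go([.4865,-.048,.1],-90)
E
```

```text
time: 4.42
position: [0.4366, 0.1127, 0.2701]
tool_rot: [2.796, 1.431, -0.003]
ft_force: [-0.5, 0.5, -2.8]
grip_width: 0.572
grip_force: 30.2
t 4.42 grasp [0.4363 0.1125 0.1061] yaz -35.8 q7 -0.93 units [-0.5041  0.6727  0.0311] yaw 0.3012
```

```bash
python3 -m jog '{"translation":[[-0.1,0.13,0],[-0.2,0.26,0],[-0.3,0.4,0],[-0.4,0.53,0],[-0.5,0.67,0.03],[-0.5,0.67,0.03],[-0.5,0.67,0.03],[-0.5,0.67,0.03]],"yaw":[0.05,0.1,0.15,0.2,0.25,0.3,0.3,0.3],"jaw":[1,1,1,1,1,1,1,1]}' 30
python3 - <<'E'
from h import *
im=ctrl.get_image('top');print([ (d['p'],world(im,d['at'],.003)) for d in ctrl.silhouettes('cutting_mat',im)[:1]])
st=ctrl.get_state();w=ctrl.get_image('wrist');cv2.imwrite('pics/w3.png',w['pixels'])
go([.4865,-.048,.026],-90)
E
```

```text
time: 5.42
position: [0.4876, -0.042, 0.2644]
tool_rot: [-3.141, -0.024, 0.001]
ft_force: [0.7, 0.3, -3.1]
grip_width: 0.569
grip_force: 30.2
[(0.66, array([0.49199745, 0.05060846, 0.003     ]))]
t 5.58 grasp [ 0.4878 -0.0424  0.1007] yaz -89.2 q7 -1.46 units [-0.0067  0.0282  0.3736] yaw 0.0042
```

View pics/w3.png

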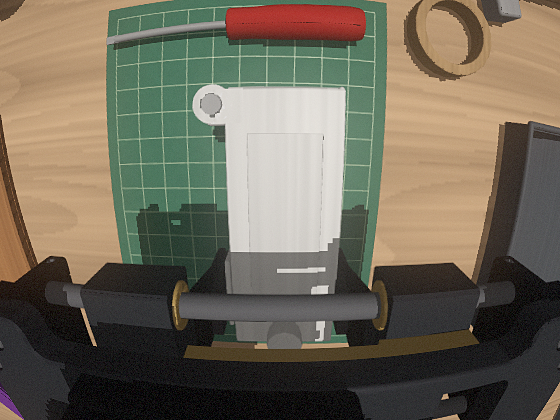

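The wrist view shows the tin level over the mat with the lid shut and the rivet at (210,104). The nose is well clear of the screwdriver. Next I lower it and let go.

```bash
python3 -m jog '{"translation":[[0,0.03,0.15],[0,0.03,0.27],[0,0.03,0.34],[0,0.03,0.36],[0,0.03,0.374],[0,0.03,0.376],[0,0.03,0.376]],"yaw":[0.004,0.004,0.004,0.004,0.004,0.004,0.004],"jaw":[1,1,1,1,1,1,1]}' 30
python3 - <<'E'
from h import *
go([.4865,-.048,.026],-90)
E
python3 -m jog '{"translation":[[0,0,0],[0,0,0],[0,0,0],[0,0,0],[0,0,-0.2],[0,0,-0.4],[-0.2,0,-0.5],[-0.3,0,-0.5]],"yaw":[0,0,0,0,0,0,0,0],"jaw":[0.2,0.1,0,0,0,0,0,0.3]}' 30
python3 - <<'E'
from h import *
st=ctrl.get_state();w=ctrl.get_image('wrist');cv2.imwrite('pics/w4.png',w['pixels'])
go([.4865,-.048,.026],-90)
E
```

```text
time: 6.45
position: [0.4883, -0.0491, 0.1901]
tool_rot: [-3.141, 0.003, -0.002]
ft_force: [-0.2, -0.1, -2.9]
grip_width: 0.572
grip_force: 30.2
t 6.45 grasp [ 0.4884 -0.0491  0.0261] yaz -90.1 q7 -1.38 units [-0.0097 -0.0055  0.0005] yaw -0.0006
time: 7.45
position: [0.4273, -0.0493, 0.291]
tool_rot: [-3.14, 0.004, -0.004]
ft_force: [0.5, 0.2, -0.4]
grip_width: 0.953
grip_force: 0.0
t 7.50 grasp [ 0.425  -0.049   0.1258] yaz -90.2 q7 -1.57 units [ 0.3081 -0.0048  0.4988] yaw -0.0009
```

View pics/w4.png

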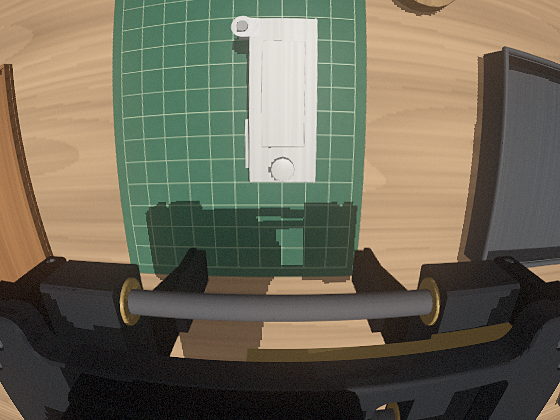

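The tin stands on the mat with its lid shut. The knob is at (283,168) and the rivet at (241,26).

Run:
```python
from h import *
st=ctrl.get_state();im=ctrl.get_image('wrist')
for n,p,z in [('rivet',(241,26),.041),('knobtop',(283,166),.057),('noseL',(248,19),.04),('noseR',(316,18),.04),('rearL',(250,182),.04),('rearR',(316,182),.04)]: print(n,world(im,p,z,st).round(4))
im=ctrl.get_image('top')
d=ctrl.silhouettes('parts_tray',im)[0];r=np.argwhere(d['region'])
c,s,a=cv2.minAreaRect(r[:,::-1].astype(np.float32))
print([world(im,q,.035)[:2].round(3).tolist() for q in cv2.boxPoints((c,s,a))],world(im,c,.03))
go([.4865,-.048,.026],-90)
```

```text
rivet [ 0.5706 -0.022   0.041 ]
knobtop [ 0.4724 -0.0509  0.057 ]
noseL [ 0.5761 -0.0268  0.04  ]
noseR [ 0.5769 -0.0741  0.04  ]
rearL [ 0.458  -0.0272  0.04  ]
rearR [ 0.458  -0.0749  0.04  ]
[[0.578, -0.23], [0.585, -0.403], [0.37, -0.402], [0.364, -0.234]] [ 0.47373666 -0.31840023  0.03      ]
t 7.65 grasp [ 0.4284 -0.0489  0.1258] yaz -90.1 q7 -1.57 units [ 0.2897 -0.0046  0.4993] yaw -0.0006
```

```bash
cat >> h.py <<'E'
RIV=np.array([.571,-.0215]);K0=np.array([-.101,-.0295])
def pushpt(phi,s=1):
    c,sn=np.cos(phi),np.sin(phi);k=np.array([K0[0]*c+K0[1]*sn,-K0[0]*sn+K0[1]*c])
    t=s*np.array([k[1],-k[0]])/np.hypot(*k)
    f=np.clip(1.4*t,-1,1)
    return RIV+k-.008*t-np.array([.0095,.015])*f
E
python3 - <<'E'
from h import *
s=pushpt(0);s=s+[0,-.010];print(s)
go([*s,.0625],-90)
prev=s
for ph in np.arange(.0,1.66,.15):
    p=pushpt(ph);d=(p-s)/.2;print(round(ph,2),p.round(4),'units',d[0].round(3),-d[1].round(3))
E
```

```text
[ 0.47597177 -0.08367915]
t 7.65 grasp [ 0.4284 -0.0489  0.1258] yaz -90.1 q7 -1.57 units [0.2376 0.1738 0.3166] yaw -0.0006
0.0 [ 0.476  -0.0737] units 0.0 -0.05
0.15 [ 0.4696 -0.0585] units -0.032 -0.126
0.3 [ 0.4655 -0.0428] units -0.053 -0.204
0.45 [ 0.4637 -0.027 ] units -0.061 -0.283
0.6 [ 0.4644 -0.0114] units -0.058 -0.361
0.75 [0.4674 0.0036] units -0.043 -0.436
0.9 [0.4728 0.0177] units -0.016 -0.507
1.05 [0.4804 0.0307] units 0.022 -0.572
1.2 [0.4911 0.0443] units 0.075 -0.64
1.35 [0.5036 0.0566] units 0.138 -0.701
1.5 [0.5174 0.0671] units 0.207 -0.754
1.65 [0.5323 0.0756] units 0.281 -0.796
```

```bash
python3 -m jog '{"translation":[[0.1,0.1,0],[0.24,0.174,0],[0.24,0.174,0],[0.24,0.174,0],[0.24,0.174,0.15],[0.24,0.174,0.317],[0.24,0.174,0.317],[0.24,0.174,0.317]],"yaw":[0,0,0,0,0,0,0,0],"jaw":[1,1,1,1,1,1,1,1]}' 10
python3 - <<'E'
from h import *
go([.476,-.0837,.0625],-90)
E
python3 -m jog '{"translation":[[0,-0.05,0],[-0.032,-0.126,0],[-0.053,-0.204,0],[-0.061,-0.283,0],[-0.058,-0.361,0],[-0.043,-0.436,0],[-0.016,-0.507,0],[0.022,-0.572,0]],"yaw":[0,0,0,0,0,0,0,0],"jaw":[1,1,1,1,1,1,1,1]}' 10
python3 - <<'E'
from h import *
st=ctrl.get_state();w=ctrl.get_image('wrist');cv2.imwrite('pics/w5.png',w['pixels'])
go([.5323,.0756,.0625],-90)
E
```

```text
time: 8.65
position: [0.476, -0.0838, 0.227]
tool_rot: [-3.141, 0.003, -0.001]
ft_force: [-0.2, -0.2, 0.9]
grip_width: 0.008
grip_force: 0.0
t 8.65 grasp [ 0.4762 -0.0838  0.063 ] yaz -90.1 q7 -1.34 units [-0.0008 -0.0004  0.0027] yaw -0.0006
time: 9.65
position: [0.4811, 0.0315, 0.2262]
tool_rot: [-3.141, 0.003, -0.0]
ft_force: [0.7, -0.3, -0.9]
grip_width: 0.006
grip_force: 0.0
t 9.70 grasp [0.4823 0.0334 0.0624] yaz -90.0 q7 -1.60 units [ 2.500e-01 -2.108e-01 -1.000e-04] yaw 0.0001
```

View pics/w5.png

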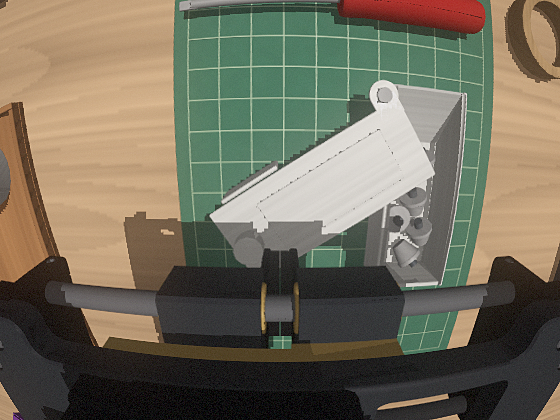

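The lid is swinging open; it's now about 60° round with the knob at (248,248). The studs in the tin are visible around (408,225).

```bash
python3 -m jog '{"translation":[[0.053,-0.068,0],[0.116,-0.129,0],[0.185,-0.182,0],[0.22,-0.205,0],[0.26,-0.224,0],[0.26,-0.224,0],[0.1,-0.224,-0.1],[0.0,-0.1,-0.3]],"yaw":[0,0,0,0,0,0,0,0],"jaw":[1,1,1,1,1,1,0.6,0]}' 10
python3 - <<'E'
from h import *
st=ctrl.get_state();w=ctrl.get_image('wrist');cv2.imwrite('pics/w6.png',w['pixels'])
go([.468,-.0505,.022],-90)
E
```

```text
time: 10.7
position: [0.4785, 0.0513, 0.285]
tool_rot: [3.14, 0.001, -0.008]
ft_force: [0.4, 0.1, -0.0]
grip_width: 0.154
grip_force: 0.0
t 10.75 grasp [0.4793 0.0465 0.1266] yaz -90.3 q7 -1.70 units [-0.0548  0.4857  0.5224] yaw -0.0018
```

View pics/w6.png

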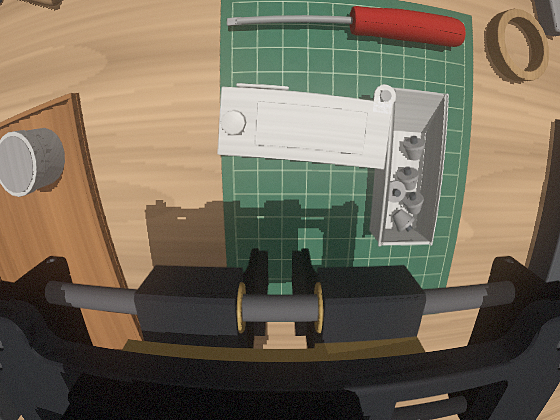

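The lid is fully open with the knob at (233,121), and all five studs show in the tin around (405,180). Tool tilt isn't available, so I'll pinch the rear lightly and let the tin pivot nose down in the fingers.

Run:
```python
from h import *
st=ctrl.get_state();im=ctrl.get_image('wrist')
for n,p,z in [('rivet',(385,96),.041),('noseR',(447,96),.037),('rearL',(375,239),.037),('rearR',(430,242),.037),('knob',(233,121),.057)]: print(n,world(im,p,z,st).round(4))
go([.468,-.0505,.031],-90)
```

```text
rivet [ 0.5765 -0.029   0.041 ]
noseR [ 0.5816 -0.0824  0.037 ]
rearL [ 0.4658 -0.0291  0.037 ]
rearR [ 0.4618 -0.0792  0.037 ]
knob [0.5572 0.0769 0.057 ]
t 10.80 grasp [0.4812 0.048  0.1255] yaz -90.3 q7 -1.69 units [-0.0652  0.4939  0.471 ] yaw -0.0018
```

```bash
python3 -m jog '{"translation":[[-0.036,0.25,0],[-0.036,0.51,0],[-0.036,0.51,0.15],[-0.036,0.51,0.3],[-0.036,0.51,0.42],[-0.036,0.51,0.47],[-0.036,0.51,0.47],[-0.036,0.51,0.47]],"yaw":[0.004,0.004,0.004,0.004,0.004,0.004,0.004,0.004],"jaw":[0,0,0,0,0,0,0,0]}' 10
python3 -m jog '{"translation":[[0,0,0],[0,0,0],[0,0,0],[0,0,0],[0,0,0],[0,0,0]],"yaw":[0,0,0,0,0,0],"jaw":[0.5,1,1,1,1,1]}' 5
python3 -m jog '{"translation":[[0,0,-0.02],[0,0,-0.05],[0,0,-0.08],[0,0,-0.11],[0,0,-0.15],[0,0,-0.15],[0,0,-0.15]],"yaw":[0,0,0,0,0,0,0],"jaw":[1,1,1,1,1,1,1]}' 5
python3 - <<'E'
from h import *
im=ctrl.get_image('scene');cv2.imwrite('pics/s7.png',cv2.resize(im['pixels'][130:290,200:400],(750,600)))
go([.474,-.054,.031],-90)
E
```

```text
time: 11.8
position: [0.4737, -0.0516, 0.193]
tool_rot: [-3.141, 0.023, -0.003]
ft_force: [-0.2, -0.2, 0.9]
grip_width: 0.992
grip_force: 0.0
time: 12.55
position: [0.4731, -0.0515, 0.1922]
tool_rot: [-3.141, 0.023, 0.0]
ft_force: [-0.9, 1.1, 0.7]
grip_width: 0.529
grip_force: 5.0
time: 13.42
position: [0.4733, -0.0516, 0.2223]
tool_rot: [-3.141, 0.023, -0.001]
ft_force: [0.7, 0.1, -1.9]
grip_width: 0.529
grip_force: 5.0
t 13.47 grasp [ 0.4732 -0.0515  0.0582] yaz -90.9 q7 -1.42 units [0.0039 0.0124 0.1358] yaw -0.0047
```

View pics/s7.png

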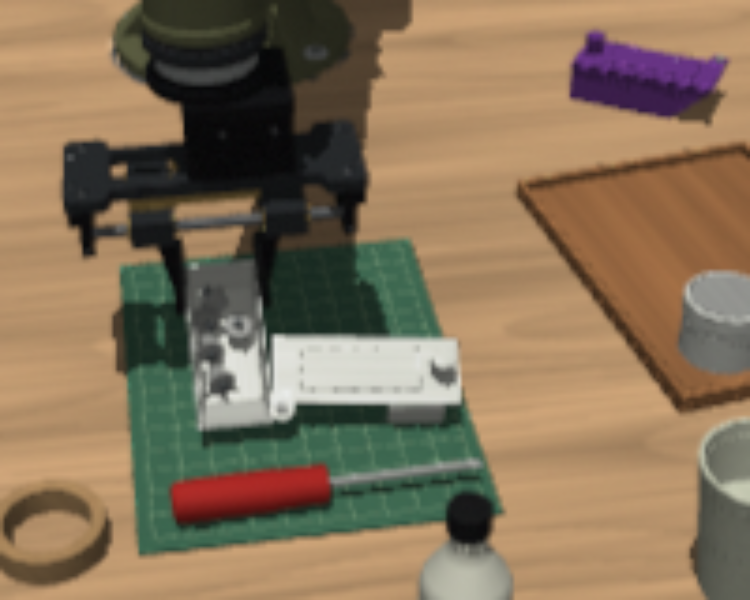

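The scene view shows the rear raised with the nose still resting on the mat, so the tin pivots in a 5 N pinch; the lid is still open. Next I tilt it a bit more, tighten the grip and carry it.

```bash
python3 -m jog '{"translation":[[0.03,0,-0.02],[0.06,0,-0.04],[0.08,0,-0.06],[0.08,0,-0.06],[0.08,0,-0.06]],"yaw":[0,0,0,0,0],"jaw":[1,1,1,1,1]}' 5
python3 -m jog '{"translation":[[0,0,0],[0,0,0],[0,0,-0.1],[0,0,-0.2],[0,0,-0.35],[0,0,-0.35],[0,0,-0.35]],"yaw":[0,0,0,0,0,0,0],"jaw":[1,1,1,1,1,1,1]}' 25
python3 - <<'E'
from h import *
s=ctrl.get_state();print(s['ft_force'].round(2),s['torque'].round(3))
go([.53,-.375,.17],0)
E
```

```text
time: 14.1
position: [0.4893, -0.0518, 0.2343]
tool_rot: [-3.141, 0.023, -0.001]
ft_force: [0.9, -0.1, -0.7]
grip_width: 0.528
grip_force: 5.0
time: 14.98
position: [0.4885, -0.0516, 0.303]
tool_rot: [-3.141, 0.022, 0.003]
ft_force: [0.5, -0.3, -2.8]
grip_width: 0.525
grip_force: 25.0
[ 0.53 -0.3  -2.76] [-0.073  0.267 -0.035]
t 14.97 grasp [ 0.4881 -0.0516  0.139 ] yaz -90.8 q7 -1.49 units [ 0.2321  1.6139 -0.1555] yaw 0.4955
```

```bash
python3 -m jog '{"translation":[[0.01,0.1,-0.02],[0.03,0.22,-0.04],[0.05,0.35,-0.08],[0.06,0.5,-0.08],[0.08,0.65,-0.08],[0.1,0.78,-0.08],[0.1,0.88,-0.08],[0.1,0.92,-0.08]],"yaw":[-0.02,-0.05,-0.085,-0.12,-0.155,-0.19,-0.225,-0.25],"jaw":[1,1,1,1,1,1,1,1]}' 25
python3 - <<'E'
from h import *
go([.53,-.375,.16],0)
E
```

```text
time: 15.98
position: [0.5055, -0.2374, 0.3182]
tool_rot: [-2.91, -1.182, 0.006]
ft_force: [0.1, -0.1, -2.3]
grip_width: 0.527
grip_force: 25.0
t 15.97 grasp [ 0.5049 -0.2375  0.1542] yaz -45.8 q7 -0.26 units [-0.3896  0.5803 -0.029 ] yaw -0.2544
```

```bash
python3 -m jog '{"translation":[[-0.06,0.09,-0.01],[-0.13,0.2,-0.02],[-0.2,0.3,-0.03],[-0.27,0.4,-0.03],[-0.33,0.5,-0.03],[-0.39,0.58,-0.03],[-0.39,0.58,-0.03],[-0.39,0.58,-0.03]],"yaw":[-0.035,-0.07,-0.105,-0.14,-0.175,-0.21,-0.24,-0.254],"jaw":[1,1,1,1,1,1,1,1]}' 25
python3 -m jog '{"translation":[[0,0,0],[0,0,0]],"yaw":[0,0],"jaw":[1,1]}' 25
cat >> h.py <<'E'
def tin(cam='scene'):
    """largest bright-tin region rect near tray, and moment arm of the load along tool x"""
    s=ctrl.get_state();T=R.from_rotvec(s['tool_rot']).as_matrix();f=T.T@s['ft_force'];m=T.T@s['torque']
    print('t',s['time'],'F',f.round(2),'M',m.round(3),'w',round(s['grip_width'],3))
    im=ctrl.get_image(cam)
    for n in ['stud_tin','stud0']:
        for d in ctrl.silhouettes(n,im)[:6]:
            r=np.argwhere(d['region']);print(n,round(d['p'],2),np.round(d['at']),r.min(0)[::-1],r.max(0)[::-1])
    return im
E
python3 - <<'E'
from h import *
go([.53,-.375,.16],0)
cv2.imwrite('pics/s8.png',tin()['pixels'])
E
```

```text
time: 16.98
position: [0.5308, -0.3737, 0.3235]
tool_rot: [-2.22, -2.218, 0.002]
ft_force: [0.6, 0.0, -3.1]
grip_width: 0.527
grip_force: 25.0
time: 17.23
position: [0.5312, -0.3734, 0.325]
tool_rot: [-2.223, -2.217, 0.001]
ft_force: [0.4, 1.1, -2.7]
grip_width: 0.528
grip_force: 25.0
t 17.23 grasp [ 0.5309 -0.3733  0.161 ] yaz -0.2 q7 0.76 units [-0.0087 -0.0046  0.0048] yaw -0.0009
t 17.225 F [1.11 0.43 2.71] M [ 0.039 -0.221  0.008] w 0.528
stud_tin 0.78 [148. 198.] [111 169] [168 222]
stud_tin 0.68 [371. 150.] [352 138] [392 160]
stud0 0.34 [270. 258.] [245 252] [326 268]
```

```bash
cat >> h.py <<'E'
def model(im,g,yaw,th,px=-.048,pz=.025,phi=1.7):
    """mask of tin (open lid phi) pinched at (px,0,pz), tipped th deg nose down, nose azimuth yaw"""
    tinp=[(x,y,z) for y in(-.023,.023) for x,z in((-.06,0),(.026,0),(.06,.034),(-.06,.034))]
    c,s=np.cos(phi),np.sin(phi);lid=[]
    for x,y in((-.114,-.052),(-.114,-.006),(.006,-.006),(.006,-.052)):
        for z in(.034,.037): lid.append((.054+x*c+y*s,.029-x*s+y*c,z))
    t=np.radians(th);Q=R.from_euler('z',np.radians(yaw)).as_matrix()@R.from_euler('y',t).as_matrix()
    m=np.zeros((420,560),np.uint8)
    for P in(tinp,lid):
        W=(np.array(P)-[px,0,pz])@Q.T+g
        C=W@np.array(im['R']).T+np.array(im['t'])
        uv=np.c_[C[:,0]/C[:,2]*im['fx']+im['cx'],C[:,1]/C[:,2]*im['fy']+im['cy']]
        cv2.fillConvexPoly(m,cv2.convexHull(uv.round().astype(np.int32)),1)
    return m>0
def tilt(cams=('scene','top'),dz=0,yaw=None):
    s=ctrl.get_state();T=R.from_rotvec(s['tool_rot']).as_matrix();g=s['position']+T[:,2]*.164
    if yaw is None: yaw=np.degrees(np.arctan2(T[1,1],T[0,1]))+90
    print('t %.2f'%s['time'],'g',g.round(4),'F',s['ft_force'].round(1),'w %.3f'%s['grip_width'])
    for cam in cams:
        im=ctrl.get_image(cam);best=[]
        for d in ctrl.silhouettes('stud_tin',im)[:3]:
            for th in range(-20,130,5):
                for ddz in (0,-.01,-.02):
                    m=model(im,g+[0,0,ddz],yaw,th);best.append((round((m&d['region']).sum()/(m|d['region']).sum(),3),th,ddz))
        print(cam,sorted(best)[::-1][:4])
E
python3 - <<'E'
from h import *
tilt()
E
python3 -m jog '{"translation":[[0,0,0],[0,0,0],[0,0,0],[0,0,0]],"yaw":[0,0,0,0],"jaw":[1,1,1,1]}' 8
python3 - <<'E'
from h import *
tilt()
E
```

```text
t 17.38 g [ 0.5313 -0.3734  0.1618] F [-0.   1.  -2.8] w 0.527
scene [(np.float64(0.739), 25, -0.01), (np.float64(0.732), 15, -0.02), (np.float64(0.729), 20, -0.01), (np.float64(0.728), 20, -0.02)]
top [(np.float64(0.132), 25, -0.02), (np.float64(0.13), 20, -0.02), (np.float64(0.127), 30, -0.02), (np.float64(0.127), 25, -0.01)]
time: 18.08
position: [0.5313, -0.3736, 0.3261]
tool_rot: [-2.224, -2.219, -0.0]
ft_force: [-0.2, 0.5, -2.5]
grip_width: 0.526
grip_force: 8.0
t 18.07 g [ 0.5313 -0.3736  0.1621] F [-0.2  0.5 -2.5] w 0.526
scene [(np.float64(0.759), 35, -0.01), (np.float64(0.75), 40, -0.01), (np.float64(0.726), 30, -0.02), (np.float64(0.723), 25, -0.02)]
top [(np.float64(0.063), 45, -0.02), (np.float64(0.061), 45, -0.01), (np.float64(0.061), 40, -0.02), (np.float64(0.06), 40, -0.01)]
```

```bash
python3 -m jog '{"translation":[[0,0,0],[0,0,0],[0,0,0],[0,0,0]],"yaw":[0,0,0,0],"jaw":[1,1,1,1]}' 6
python3 - <<'E'
from h import *
tilt(['scene'])
E
python3 -m jog '{"translation":[[0,0,0],[0,0,0],[0,0,0],[0,0,0]],"yaw":[0,0,0,0],"jaw":[1,1,1,1]}' 5
python3 - <<'E'
from h import *
tilt(['scene'])
E
```

```text
time: 18.77
position: [0.5313, -0.3736, 0.3261]
tool_rot: [-2.224, -2.219, -0.0]
ft_force: [-0.2, 0.9, -2.8]
grip_width: 0.528
grip_force: 6.0
t 18.77 g [ 0.5313 -0.3736  0.1621] F [-0.2  0.9 -2.8] w 0.528
scene [(np.float64(0.735), 50, -0.01), (np.float64(0.709), 55, -0.01), (np.float64(0.705), 45, -0.01), (np.float64(0.677), 45, -0.02)]
time: 19.38
position: [0.5313, -0.3736, 0.3262]
tool_rot: [2.224, 2.219, 0.0]
ft_force: [0.2, 0.8, -3.2]
grip_width: 0.53
grip_force: 5.0
t 19.38 g [ 0.5313 -0.3736  0.1622] F [ 0.2  0.8 -3.2] w 0.530
scene [(np.float64(0.734), 50, -0.01), (np.float64(0.713), 55, -0.01), (np.float64(0.705), 45, -0.01), (np.float64(0.679), 45, -0.02)]
```

```bash
python3 -m jog '{"translation":[[0,0,0],[0,0,0],[0,0,0],[0,0,0]],"yaw":[0,0,0,0],"jaw":[1,1,1,1]}' 4
python3 - <<'E'
from h import *
tilt(['scene'])
E
python3 -m jog '{"translation":[[0,0,0],[0,0,0],[0,0,0]],"yaw":[0,0,0],"jaw":[1,1,1]}' 3.3
python3 - <<'E'
from h import *
tilt(['scene'])
E
```

```text
time: 19.98
position: [0.5313, -0.3736, 0.3262]
tool_rot: [-2.224, -2.219, -0.0]
ft_force: [0.2, 0.3, -2.7]
grip_width: 0.528
grip_force: 4.0
t 19.98 g [ 0.5313 -0.3736  0.1622] F [ 0.2  0.3 -2.7] w 0.528
scene [(np.float64(0.723), 65, -0.01), (np.float64(0.715), 60, -0.01), (np.float64(0.681), 60, -0.02), (np.float64(0.671), 65, 0)]
time: 20.45
position: [0.5313, -0.3736, 0.3262]
tool_rot: [2.224, 2.219, 0.0]
ft_force: [0.5, 0.1, -3.1]
grip_width: 0.528
grip_force: 3.3
t 20.45 g [ 0.5313 -0.3736  0.1622] F [ 0.5  0.1 -3.1] w 0.528
scene [(np.float64(0.712), 65, -0.01), (np.float64(0.698), 60, -0.01), (np.float64(0.669), 60, -0.02), (np.float64(0.659), 65, 0)]
```

```bash
python3 -m jog '{"translation":[[-0.04,0,0],[-0.1,0,0],[-0.16,0,0],[-0.2,0,0],[-0.2,0,0]],"yaw":[0,0,0,0,0],"jaw":[1,1,1,1,1]}' 25
python3 -m jog '{"translation":[[0,0,0],[0.2,0,0],[0.29,0,0],[0.35,0,0],[0.39,0,0],[0.41,0,0],[0.42,0,0],[0.42,0,0]],"yaw":[0,0,0,0,0,0,0,0],"jaw":[1,1,1,1,1,1,1,1]}' 4
python3 - <<'E'
from h import *
tilt(['scene'])
E
```

```text
time: 21.18
position: [0.5307, -0.4148, 0.3261]
tool_rot: [2.226, 2.217, -0.001]
ft_force: [0.4, 0.0, -2.7]
grip_width: 0.525
grip_force: 25.0
time: 22.18
position: [0.5312, -0.33, 0.3262]
tool_rot: [2.224, 2.218, -0.0]
ft_force: [-0.8, 0.1, -2.4]
grip_width: 0.527
grip_force: 4.0
t 22.18 g [ 0.5312 -0.3301  0.1622] F [-0.8  0.1 -2.4] w 0.527
scene [(np.float64(0.651), 85, -0.01), (np.float64(0.647), 85, -0.02), (np.float64(0.632), 80, -0.01), (np.float64(0.632), 80, -0.02)]
```

```bash
python3 -m jog '{"translation":[[-0.04,0,0],[-0.1,0,0],[-0.18,0,0],[-0.26,0,0],[-0.32,0,0],[-0.32,0,0]],"yaw":[0,0,0,0,0,0],"jaw":[1,1,1,1,1,1]}' 25
python3 - <<'E'
from h import *
tilt(['scene'])
for c in ['top','scene']:
    im=ctrl.get_image(c);cv2.imwrite('pics/%s9.png'%c,im['pixels'])
    for d in ctrl.silhouettes('stud0',im)[:8]: print(c,round(d['p'],2),np.round(d['at']),world(im,d['at'],.01).round(3),d['region'].sum())
F=[ctrl.get_state()['ft_force'][2]];print(F)
E
```

```text
time: 23.02
position: [0.5306, -0.3952, 0.326]
tool_rot: [2.226, 2.216, -0.001]
ft_force: [-0.7, 0.6, -1.4]
grip_width: 0.527
grip_force: 25.0
t 23.02 g [ 0.5305 -0.3953  0.162 ] F [-0.7  0.6 -1.4] w 0.527
scene [(np.float64(0.68), 85, -0.01), (np.float64(0.679), 80, -0.01), (np.float64(0.667), 85, -0.02), (np.float64(0.637), 80, -0.02)]
scene 0.53 [137. 228.] [ 0.455 -0.362  0.01 ] 48
scene 0.53 [175. 240.] [ 0.521 -0.262  0.01 ] 40
scene 0.42 [146. 237.] [ 0.495 -0.335  0.01 ] 51
[np.float64(-2.5045429580546124)]
```

```bash
python3 -m jog '{"translation":[[0,0,0],[0.2,0,0],[0.27,0,0],[0.31,0,0],[0.33,0,0],[0.34,0,0],[0.34,0,0]],"yaw":[0,0,0,0,0,0,0],"jaw":[1,1,1,1,1,1,1]}' 4
python3 -m jog '{"translation":[[0,0,0],[0,0,-0.1],[0,0,0],[0,0,-0.1],[0,0,0],[0,0,0]],"yaw":[0,0,0,0,0,0],"jaw":[1,1,1,1,1,1]}' 30
python3 - <<'E'
from h import *
tilt(['scene'])
for c in ['top','scene']:
    im=ctrl.get_image(c);cv2.imwrite('pics/%s10.png'%c,im['pixels'])
    for d in ctrl.silhouettes('stud0',im)[:8]: print(c,round(d['p'],2),np.round(d['at']),world(im,d['at'],.01).round(3),d['region'].sum())
E
```

```text
time: 24.2
position: [0.5312, -0.3262, 0.3262]
tool_rot: [2.224, 2.218, -0.0]
ft_force: [-0.9, -0.1, -2.1]
grip_width: 0.531
grip_force: 4.0
time: 24.95
position: [0.5309, -0.325, 0.3247]
tool_rot: [-2.221, -2.217, 0.001]
ft_force: [-0.6, 0.5, -3.5]
grip_width: 0.523
grip_force: 30.0
t 24.95 g [ 0.5304 -0.3247  0.1607] F [-0.6  0.5 -3.5] w 0.523
scene [(np.float64(0.675), 75, -0.01), (np.float64(0.66), 80, -0.02), (np.float64(0.658), 80, -0.01), (np.float64(0.641), 75, -0.02)]
scene 0.49 [174. 239.] [ 0.518 -0.264  0.01 ] 36
```

```bash
python3 -m jog '{"translation":[[0,0,-0.1],[0,0,-0.3],[0,0,-0.5],[0,0,-0.6],[0,0,-0.6]],"yaw":[0,0,0,0,0],"jaw":[1,1,1,1,1]}' 30
python3 - <<'E'
from h import *
for c in ['scene']:
    im=ctrl.get_image(c);a=im['pixels'];cv2.imwrite('pics/s11.png',cv2.resize(a[80:280,70:270],(600,600),interpolation=2))
    for d in ctrl.silhouettes('stud0',im)[:8]: print(c,round(d['p'],2),np.round(d['at']),world(im,d['at'],.01).round(3),d['region'].sum())
E
```

```text
time: 25.88
position: [0.5315, -0.326, 0.4481]
tool_rot: [2.222, 2.217, 0.002]
ft_force: [0.5, 0.8, -2.1]
grip_width: 0.523
grip_force: 30.0
scene 0.57 [174. 240.] [ 0.519 -0.264  0.01 ] 27
scene 0.54 [147. 237.] [ 0.496 -0.332  0.01 ] 47
scene 0.3 [133. 164.] [ 0.114 -0.423  0.01 ] 1536
```

Run:
```python
from h import *
st=ctrl.get_state();w=ctrl.get_image('wrist')
for d in ctrl.silhouettes('stud0',w)[:8]: print(round(d['p'],2),np.round(d['at']),world(w,d['at'],.012,st).round(3),d['region'].sum())
a=cv2.imread('pics/s11.png');out=np.zeros((600,800,3),np.uint8)
out[:,:500]=cv2.resize(w['pixels'][:,100:450],(500,600));out[:300,500:]=cv2.resize(a,(300,300))
t=ctrl.get_image('top')['pixels'];out[300:,500:]=cv2.resize(t[160:280,330:450],(300,300),interpolation=2);cv2.imwrite('pics/c12.png',out)
```

```text
0.72 [277. 134.] [ 0.527 -0.268  0.012] 177
0.51 [253. 176.] [ 0.497 -0.323  0.012] 48
0.51 [290. 137.] [ 0.544 -0.272  0.012] 146
0.44 [258. 123.] [ 0.503 -0.254  0.012] 157
```

View pics/c12.png

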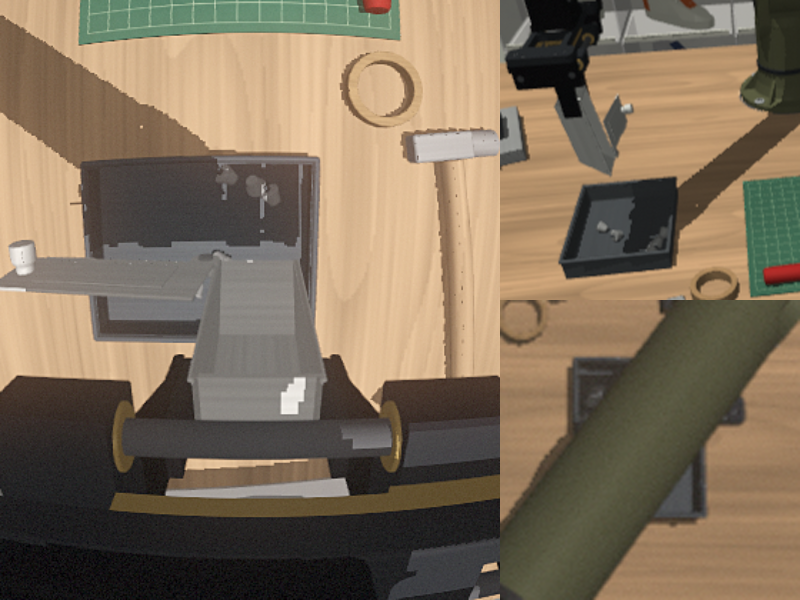

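The wrist view shows the tin empty in the fingers, nose down at about 80°. The studs lie in the steel tray, three in the shadow near (250,185) and two near the tray's middle in the scene inset. Next I carry the tin back over the mat.

```bash
python3 -m jog '{"translation":[[0.08,0,0],[0.2,0,0],[0.32,0,0],[0.45,0,0],[0.58,0.02,0],[0.7,0.03,0.05],[0.8,0.03,0.1],[0.85,0.03,0.1]],"yaw":[0.03,0.06,0.1,0.14,0.18,0.22,0.26,0.28],"jaw":[1,1,1,1,1,1,1,1]}' 30
python3 - <<'E'
from h import *
go([.544,-.05,.14],-90)
E
```

```text
time: 27.12
position: [0.5375, -0.1538, 0.424]
tool_rot: [-2.955, -1.06, 0.005]
ft_force: [-0.4, -0.4, -1.4]
grip_width: 0.528
grip_force: 30.0
t 27.12 grasp [ 0.5369 -0.1536  0.26  ] yaz -50.6 q7 -0.58 units [ 0.358  -0.3757  0.6006] yaw 0.2192
```

```bash
python3 -m jog '{"translation":[[0.06,-0.06,0.05],[0.13,-0.14,0.15],[0.21,-0.22,0.25],[0.29,-0.3,0.35],[0.36,-0.376,0.45],[0.36,-0.376,0.55],[0.36,-0.376,0.6],[0.36,-0.376,0.6]],"yaw":[0.035,0.07,0.105,0.14,0.175,0.21,0.219,0.219],"jaw":[1,1,1,1,1,1,1,1]}' 30
python3 - <<'E'
from h import *
tilt(['scene','top'])
go([.544,-.05,.14],-90)
E
```

```text
time: 28.12
position: [0.5451, -0.0521, 0.3053]
tool_rot: [3.141, 0.003, -0.003]
ft_force: [0.6, 0.1, -1.6]
grip_width: 0.528
grip_force: 30.0
t 28.12 g [ 0.5447 -0.0522  0.1413] F [ 0.6  0.1 -1.6] w 0.528
scene [(np.float64(0.889), 90, -0.02), (np.float64(0.882), 75, -0.01), (np.float64(0.879), 80, -0.01), (np.float64(0.867), 70, -0.01)]
top [(np.float64(0.081), 85, 0), (np.float64(0.072), 85, -0.01), (np.float64(0.072), 80, -0.01), (np.float64(0.069), 90, 0)]
t 28.32 grasp [ 0.5461 -0.0521  0.143 ] yaz -89.9 q7 -1.41 units [-0.0106 -0.0107  0.0152] yaw 0.0004
```

```bash
python3 -m jog '{"translation":[[-0.01,0,0.09],[-0.01,0,0.14],[-0.02,0,0.18],[-0.08,0,0.21],[-0.165,0,0.255],[-0.235,0,0.315],[-0.27,0,0.35],[-0.27,0,0.35]],"yaw":[0,0,0,0,0,0,0,0],"jaw":[1,1,1,1,1,1,1,1]}' 12
python3 - <<'E'
from h import *
tilt(['scene','top'])
E
```

```text
time: 29.32
position: [0.491, -0.0518, 0.2355]
tool_rot: [-3.141, -0.002, 0.002]
ft_force: [-0.5, -0.5, -3.0]
grip_width: 0.531
grip_force: 12.0
t 29.32 g [ 0.4908 -0.0518  0.0715] F [-0.5 -0.5 -3. ] w 0.531
scene [(np.float64(0.784), 20, 0), (np.float64(0.776), 15, 0), (np.float64(0.758), 25, 0), (np.float64(0.744), 10, -0.01)]
top [(np.float64(0.141), 50, -0.02), (np.float64(0.138), 55, -0.01), (np.float64(0.131), 50, -0.01), (np.float64(0.128), 55, 0)]
```

```bash
python3 -m jog '{"translation":[[-0.04,0,0.03],[-0.085,0,0.055],[-0.12,0,0.095],[-0.15,0,0.135],[-0.17,0,0.17],[-0.185,0,0.2],[-0.195,0,0.225],[-0.195,0,0.225]],"yaw":[0,0,0,0,0,0,0,0],"jaw":[1,1,1,1,1,1,1,1]}' 12
python3 - <<'E'
from h import *
tilt(['scene','top'])
st=ctrl.get_state();w=ctrl.get_image('wrist');cv2.imwrite('pics/w13.png',w['pixels'])
for n,z in [('stud_tin',.037),('lid_knob',.05)]:
    for d in ctrl.silhouettes(n,w)[:3]:
        r=np.argwhere(d['region']);print(n,round(d['p'],2),np.round(d['at']),world(w,d['at'],z,st).round(3),r.min(0)[::-1],r.max(0)[::-1])
E
```

```text
time: 30.52
position: [0.4549, -0.0519, 0.1931]
tool_rot: [-3.141, -0.002, -0.01]
ft_force: [3.5, 0.8, 10.8]
grip_width: 0.528
grip_force: 12.0
t 30.52 g [ 0.456  -0.0519  0.0291] F [ 3.5  0.8 10.8] w 0.528
scene [(np.float64(0.798), -5, 0), (np.float64(0.733), 0, 0), (np.float64(0.713), -10, -0.01), (np.float64(0.692), -10, 0)]
top [(np.float64(0.311), 25, -0.02), (np.float64(0.305), 25, 0), (np.float64(0.303), 30, 0), (np.float64(0.301), 25, -0.01)]
stud_tin 0.82 [229. 162.] [ 0.518 -0.03   0.037] [ 0 77] [338 329]
stud_tin 0.72 [116. 151.] [0.524 0.023 0.037] [ 0 77] [228 218]
stud_tin 0.53 [  2. 416.] [0.263 0.25  0.037] [  0 412] [  9 419]
lid_knob 0.61 [120. 150.] [0.526 0.014 0.05 ] [ 0 76] [228 217]
```

```bash
python3 -m jog '{"translation":[[0,0,0],[0,0,0],[0,0,0],[0,0,-0.1],[0,0,-0.3],[0,0,-0.5],[-0.03,-0.1,-0.55],[-0.03,-0.1,-0.55]],"yaw":[0,0,0,0,0,0,0,0],"jaw":[0.3,0.1,0,0,0,0,0,0]}' 12
python3 - <<'E'
from h import *
st=ctrl.get_state();w=ctrl.get_image('wrist');cv2.imwrite('pics/w14.png',w['pixels'])
print(st['position'],st['tool_rot'])
for n,z in [('stud_tin',.037),('lid_knob',.055)]:
    for d in ctrl.silhouettes(n,w)[:3]:
        r=np.argwhere(d['region']);print(n,round(d['p'],2),np.round(d['at']),world(w,d['at'],z,st).round(3),r.min(0)[::-1],r.max(0)[::-1])
d=ctrl.silhouettes('stud_tin',w)[0]['region'].astype(np.uint8)
c=max(cv2.findContours(d,0,2)[0],key=cv2.contourArea)
for p in cv2.approxPolyDP(c,5,True)[:,0]: print(p,world(w,p,.037,st)[:2].round(4))
g=cv2.cvtColor(w['pixels'],cv2.COLOR_BGR2GRAY)
for q in cv2.HoughCircles(g,cv2.HOUGH_GRADIENT,1,20,param1=120,param2=18,minRadius=6,maxRadius=18)[0][:10]: print('circ',q,world(w,q[:2],.05,st)[:2].round(4))
E
```

```text
time: 31.88
position: [0.4464, -0.0309, 0.3015]
tool_rot: [-3.14, -0.006, -0.002]
ft_force: [-0.9, -0.0, -0.7]
grip_width: 1.001
grip_force: 0.0
[ 0.44637149 -0.03086794  0.30153274] [-3.14036039e+00 -6.00461239e-03 -1.59519004e-03]
stud_tin 0.85 [273. 132.] [ 0.515 -0.025  0.037] [118  80] [341 236]
stud_tin 0.25 [ 23. 201.] [0.463 0.224 0.037] [ 0 76] [ 69 281]
lid_knob 0.66 [196. 122.] [0.524 0.029 0.055] [119  80] [280 161]
[126  88] [0.5548 0.0921]
[118 118] [0.531  0.1004]
[124 147] [0.5069 0.0962]
[268 161] [ 0.4928 -0.0212]
[275 117] [ 0.5261 -0.0264]
[276 235] [ 0.433  -0.0274]
[334 235] [ 0.433  -0.0746]
[341  83] [ 0.5531 -0.0754]
[266  80] [ 0.554  -0.0197]
[256  96] [ 0.542  -0.0124]
[177  84] [0.5538 0.0482]
circ [130.5 119.5  11.8] [0.5289 0.0825]
circ [178.5  12.5  11.8] [0.6075 0.0438]
circ [269.5  91.5  11.6] [ 0.5444 -0.0227]
circ [157.5 166.5  10.6] [0.4919 0.0619]
```

Run:
```python
import h
from h import *
h.RIV=np.array([.5475,-.022])
s=pushpt(1.7,-1)+[.012,0];print(s)
go([*s,.0625],-90)
for ph in [1.7,1.55,1.4,1.25,1.1,.95,.8,.65,.5,.35,.2,.1,.0,-.03]:
    p=pushpt(ph,-1);d=(p-s)/.2;print(ph,p.round(4),'units',d[0].round(3),-d[1].round(3))
```

```text
[0.56066331 0.08643524]
t 32.08 grasp [ 0.4459 -0.0327  0.1361] yaz -90.0 q7 -1.58 units [ 0.5749 -0.5956  0.3667] yaw 0.0001
1.7 [0.5487 0.0864] units -0.06 -0.0
1.55 [0.533  0.0871] units -0.138 -0.003
1.4 [0.5179 0.0853] units -0.214 0.006
1.25 [0.5037 0.081 ] units -0.285 0.027
1.1 [0.4907 0.0745] units -0.35 0.06
0.95 [0.4779 0.0643] units -0.414 0.111
0.8 [0.4665 0.0519] units -0.471 0.173
0.65 [0.4569 0.0381] units -0.519 0.242
0.5 [0.4493 0.0233] units -0.557 0.315
0.35 [0.4439 0.0079] units -0.584 0.393
0.2 [ 0.4409 -0.0079] units -0.599 0.472
0.1 [ 0.4402 -0.0184] units -0.603 0.524
0.0 [ 0.4405 -0.0288] units -0.601 0.576
-0.03 [ 0.4408 -0.0319] units -0.599 0.592
```

```bash
python3 -m jog '{"translation":[[0.25,-0.25,0],[0.575,-0.6,0],[0.575,-0.6,0],[0.575,-0.6,0],[0.575,-0.6,0.15],[0.575,-0.6,0.3],[0.575,-0.6,0.367],[0.575,-0.6,0.367]],"yaw":[0,0,0,0,0,0,0,0],"jaw":[1,1,1,1,1,1,1,1]}' 10
python3 - <<'E'
from h import *
go([.5607,.0864,.0625],-90)
E
```

```text
time: 33.08
position: [0.5608, 0.0873, 0.2269]
tool_rot: [3.14, -0.0, -0.003]
ft_force: [-0.0, 0.8, 0.6]
grip_width: 0.171
grip_force: 0.0
t 33.08 grasp [0.5605 0.0871 0.0629] yaz -90.0 q7 -1.61 units [0.0011 0.0033 0.0019] yaw -0.0001
```

```bash
python3 -m jog '{"translation":[[0,0,0],[-0.03,0,0],[-0.1,0,0],[-0.17,0,0],[-0.24,0.015,0],[-0.31,0.04,0],[-0.38,0.085,0],[-0.44,0.14,0]],"yaw":[0,0,0,0,0,0,0,0],"jaw":[1,1,1,1,1,1,1,1]}' 10
python3 - <<'E'
from h import *
go([.4727,.0584,.0625],-90)
st=ctrl.get_state();w=ctrl.get_image('wrist');cv2.imwrite('pics/w15.png',w['pixels'])
for n,z in [('lid_knob',.055)]:
    for d in ctrl.silhouettes(n,w)[:3]:
        r=np.argwhere(d['region']);print(n,round(d['p'],2),np.round(d['at']),world(w,d['at'],z,st).round(3),r.min(0)[::-1],r.max(0)[::-1])
d=ctrl.silhouettes('stud_tin',w)[0]['region'].astype(np.uint8)
c=max(cv2.findContours(d,0,2)[0],key=cv2.contourArea)
for p in cv2.approxPolyDP(c,5,True)[:,0]: print(p,world(w,p,.037,st)[:2].round(4))
E
```

```text
time: 34.08
position: [0.4724, 0.0593, 0.2278]
tool_rot: [-3.141, -0.002, 0.0]
ft_force: [-0.5, 0.1, 0.9]
grip_width: 0.009
grip_force: 0.0
t 34.08 grasp [0.4724 0.0594 0.0638] yaz -89.9 q7 -1.67 units [0.0016 0.0048 0.0063] yaw 0.0003
lid_knob 0.65 [385. 218.] [0.504 0.006 0.055] [279 121] [472 267]
[499 132] [ 0.5528 -0.0742]
[420 124] [ 0.5523 -0.0175]
[417 154] [ 0.5353 -0.0168]
[334 209] [0.5031 0.0297]
[323 200] [0.5082 0.036 ]
[281 229] [0.4913 0.0589]
[283 249] [0.4791 0.0577]
[296 248] [0.4797 0.0503]
[300 267] [0.4675 0.0477]
[399 260] [ 0.4708 -0.0131]
[402 290] [ 0.4491 -0.0188]
[472 284] [ 0.4494 -0.0735]
```

```bash
python3 -m jog '{"translation":[[-0.031,0.033,0],[-0.079,0.102,0],[-0.117,0.175,0],[-0.144,0.253,0],[-0.159,0.332,0],[-0.163,0.384,0],[-0.161,0.436,0],[-0.16,0.45,0]],"yaw":[0,0,0,0,0,0,0,0],"jaw":[1,1,1,1,1,1,1,1]}' 10
python3 -m jog '{"translation":[[0,0,0],[0,0,0],[0,-0.05,0],[0,-0.05,-0.15],[0,-0.05,-0.35],[0,-0.05,-0.35]],"yaw":[0,0,0,0,0,0],"jaw":[1,1,1,0,0,0]}' 10
cat > look.py <<'E'
from h import *
go([.4615,-.049,.025],-90)
st=ctrl.get_state();w=ctrl.get_image('wrist');cv2.imwrite('pics/w16_%.0f.png'%(st['time']*100),w['pixels'])
for n,z in [('lid_knob',.055),('lid_flange',.038)]:
    for d in ctrl.silhouettes(n,w)[:2]:
        r=np.argwhere(d['region']);print(n,round(d['p'],2),np.round(d['at']),world(w,d['at'],z,st).round(3),r.min(0)[::-1],r.max(0)[::-1])
d=ctrl.silhouettes('stud_tin',w)[0]['region'].astype(np.uint8)
c=max(cv2.findContours(d,0,2)[0],key=cv2.contourArea)
for p in cv2.approxPolyDP(c,4,True)[:,0]: print(p,world(w,p,.039,st)[:2].round(4))
g=cv2.cvtColor(w['pixels'],cv2.COLOR_BGR2GRAY)
for q in cv2.HoughCircles(g,cv2.HOUGH_GRADIENT,1,20,param1=120,param2=18,minRadius=6,maxRadius=18)[0][:8]: print('circ',q,world(w,q[:2],.05,st)[:2].round(4))
E
python3 look.py
```

```text
time: 35.22
position: [0.4417, -0.0306, 0.2278]
tool_rot: [3.141, 0.0, 0.0]
ft_force: [0.1, 1.0, -0.3]
grip_width: 0.004
grip_force: 0.0
time: 35.98
position: [0.4429, -0.019, 0.3005]
tool_rot: [-3.14, -0.004, -0.01]
ft_force: [0.7, -0.1, -0.4]
grip_width: 0.258
grip_force: 0.0
t 35.98 grasp [ 0.4439 -0.0187  0.1365] yaz -89.9 q7 -1.62 units [0.0844 0.1529 0.558 ] yaw 0.0008
lid_knob 0.89 [318. 157.] [ 0.496 -0.045  0.055] [275  77] [356 238]
lid_flange 0.5 [285. 193.] [ 0.466 -0.022  0.038] [284 179] [287 219]
[283  77] [ 0.5539 -0.0203]
[275  84] [ 0.5486 -0.0145]
[276  92] [ 0.5426 -0.0152]
[293 103] [ 0.5345 -0.0277]
[290 170] [ 0.4842 -0.0259]
[283 182] [ 0.475  -0.0207]
[286 232] [ 0.4346 -0.0233]
[317 238] [ 0.4295 -0.0482]
[349 234] [ 0.4328 -0.0743]
[357  82] [ 0.5521 -0.0751]
circ [236.5 188.5  11.8] [0.4724 0.0134]
circ [365.5 224.5  14.1] [ 0.4447 -0.0843]
circ [373.5 147.5  11.8] [ 0.5039 -0.0863]
circ [285.5  86.5  10.6] [ 0.5458 -0.0219]
```

The numbers show the lid back over the tin, ajar by 3 mm at most. I'll give the flange one light squeeze to make sure it's shut.

```bash
python3 -m jog '{"translation":[[0.085,0.155,0],[0.085,0.155,0],[0.085,0.155,0],[0.085,0.155,0.15],[0.085,0.155,0.35],[0.085,0.155,0.5],[0.085,0.155,0.55],[0.085,0.155,0.55]],"yaw":[0,0,0,0,0,0,0,0],"jaw":[0,0,0,0,0,0,0,0]}' 10
python3 -m jog '{"translation":[[0,0,0],[0,0,0],[0,0,0],[0,0,0],[0,0,0],[0,0,0]],"yaw":[0,0,0,0,0,0],"jaw":[0.3,0.4,1,1,1,1]}' 10
python3 -m jog '{"translation":[[0,0,0],[0,0,0],[0,0,0],[0,0,-0.15],[0,0,-0.35],[0,0,-0.55],[-0.08,0,-0.6],[-0.08,0,-0.6]],"yaw":[0,0,0,0,0,0,0,0],"jaw":[0.35,0.2,0,0,0,0,0,0]}' 10
python3 look.py
```

```text
time: 37.17
position: [0.4584, -0.0504, 0.1876]
tool_rot: [3.142, 0.003, -0.002]
ft_force: [0.7, 0.1, -0.1]
grip_width: 1.005
grip_force: 0.0
time: 37.92
position: [0.4586, -0.0507, 0.1879]
tool_rot: [-3.141, -0.002, -0.0]
ft_force: [-0.8, 0.8, 2.0]
grip_width: 0.577
grip_force: 10.1
time: 38.92
position: [0.4423, -0.051, 0.3084]
tool_rot: [-3.14, -0.002, -0.003]
ft_force: [0.2, 0.3, -0.4]
grip_width: 0.998
grip_force: 0.0
t 38.92 grasp [ 0.4426 -0.0507  0.1444] yaz -89.9 q7 -1.56 units [ 0.0936 -0.0075  0.5972] yaw 0.0004
lid_flange 0.57 [539. 158.] [ 0.503 -0.305  0.038] [531 152] [546 168]
lid_flange 0.46 [248. 197.] [ 0.459 -0.025  0.038] [248 173] [252 216]
[238  78] [ 0.5527 -0.0186]
[236  93] [ 0.5411 -0.0171]
[250  99] [ 0.5362 -0.0277]
[248 196] [ 0.4602 -0.0251]
[254 227] [ 0.4341 -0.0294]
[310 228] [ 0.4334 -0.0751]
[313  79] [ 0.5518 -0.0751]
circ [243.5  86.5  10.6] [ 0.545 -0.024]
circ [330.5 267.5  14.1] [ 0.4026 -0.0924]
circ [137.5 102.5   9.4] [0.5381 0.0589]
circ [241.5 187.5   8.2] [ 0.4697 -0.0215]
```

Run:
```python
from h import *
for c in ['scene','top']:
    im=ctrl.get_image(c);cv2.imwrite('pics/end_%s.png'%c,im['pixels'])
    for d in ctrl.silhouettes('stud0',im)[:8]: print(c,round(d['p'],2),np.round(d['at']),world(im,d['at'],.01).round(3),d['region'].sum())
b=cv2.imread('pics/scene.png');a=cv2.imread('pics/end_scene.png')
m=(cv2.absdiff(a,b).max(2)>25).astype(np.uint8)
n,_,s,c=cv2.connectedComponentsWithStats(m)
im=ctrl.get_image('scene')
print([(s[i,4],world(im,c[i],.01)[:2].round(3).tolist()) for i in range(1,n) if s[i,4]>12])
```

```text
scene 0.45 [175. 239.] [ 0.517 -0.261  0.01 ] 42
top 0.64 [271. 120.] [0.799 0.052 0.01 ] 250
top 0.51 [272. 188.] [0.567 0.044 0.01 ] 2594
[(np.int32(1270), [-1.594, 0.001]), (np.int32(1229), [-1.573, 0.277]), (np.int32(3102), [-0.96, 1.403]), (np.int32(784), [-0.24, -0.004]), (np.int32(30), [-0.562, -0.014]), (np.int32(6201), [0.214, 0.053]), (np.int32(541), [0.049, 0.727]), (np.int32(23), [0.013, 0.58]), (np.int32(315), [0.247, 0.669]), (np.int32(989), [0.376, 0.308]), (np.int32(33), [0.468, -0.357]), (np.int32(89), [0.518, -0.264]), (np.int32(23), [0.492, -0.332])]
```

```bash
python3 -c "
from bench import ctrl
print(ctrl.close_job())"
```

```text
the job is handed in; nothing more can be done
None
```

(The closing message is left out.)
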